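# Seat the three-eyed pill carousel on the dispenser's studs

### The arm

A 6-joint arm with a two-finger parallel gripper is mounted at the origin on the work surface. World frame = base frame: x ahead of the robot, y to its left, z up, the work surface at z = 0. Lengths are in m, angles in rad, forces in N, time in s.
With the tool pointing down it reaches from about 0.375 to 0.9 m from the base axis. Payload 3.1 kg.
Tool frame: the origin (TCP) lies at the very end of the fingers, on their centre line; the grasp point (between the pads) lies 19 mm behind it (manip.pinch_z is the distance from the TCP to the grasp point, in m); z points along the fingers, y is the line along which they close (so a half turn about z gives the same grasp; the last joint's range is limited). The gripper opens to 85 mm and grips with 20 to 120 N. Pads are 22 mm wide; open, the fingers measure 114 mm over their backs; the gripper's body (76 mm by 85 mm) begins 54 mm behind the grasp point. The pads swing forward as they close: fully open they stand 13 mm farther back than shut.
Start: joints at [-1.28, 0.527, 1.433, -0, 1.181, -0.178], TCP at [0.282, -0.558, 0.231] pointing down, gripper open.
Joint ranges: [-3.08, 3.08], [-0.75, 2.2], [0.22, 2.44], [-1.43, 4.57], [0, 2.65], [-2.85, 2.85]. Speed limits (rad/s): [2.79, 2.79, 3.14, 3.14, 3.14, 3.14].

### API

Orientations are given as a unit quaternion [x, y, z, w].
In Python, from station import manip gives the robot as it stands.
- The arm moves only by the tool servo_tool, never from a script. Its argument "commands" is one flat list of numbers, 7 for each row, row after row: the shift along the tool's x, y, z each as a share of 500 mm, from -1 to 1, then the turn, a rotation vector about the tool's x, y, z each as a share of 360 degrees, from -1 to 1, then the opening, from -1 (shut) to 1 (fully open). In form: [dx, dy, dz, rx, ry, rz, claw, dx, dy, dz, rx, ry, rz, claw, ...]. A call has 1 to 12 rows; each row shifts and turns the commanded pose from where the row before left it, along the tool's axes as they then stand; what a row does not reach is not made up. A row lasts 1/12 s, in which the tool goes at most 41.7 mm and 7.16 degrees, less where a joint would pass 70% of its speed; a pose out of reach is approached as far as the arm can. A call with a number of a shift or a turn outside -1 to 1 is refused whole. A call with a gripper value outside its range is refused whole. The fingers move at their own pace and stop on an object; "force" is the grip in N (left out, the last holds). Time passes only in rows, so rows that do not move let the fingers close. It gives the time, the measured TCP pose, the force, the opening and the grip force at its end, in the units of the state.
- manip.sense(): the state, without advancing time (a new reading comes with each control period).
- manip.snapshot(name): name is "scene" or "top" or "wrist"; returns a dict with "img" (480x640x3 uint8, red, green, blue), "mtx" (3x3 intrinsics, pixels), "world_to_cam" (4x4, takes a point from world to camera coordinates). Camera axes: x right, y up, looking along -z (the intrinsics and any distortion apply to the point x, -y, -z); pixel columns grow to the right and rows downward; lengths in m; the calibration is good to about 2 mm. A picture is of the moment at which its call begins. There is no depth.
- manip.sign_off(): hands the job in; it is judged then, once.
Trained networks look in a picture, given as the dict that the camera call returned (one of the last four; its "shot" number tells which), for a name from the list of things; names that differ only in an ending like _2 or _b are one class to them, and where a whole thing is asked for, a point or a joint stands for the part that bears it (a point fixed in the world has none). Each returns a list of dicts, best first, with "conf" (0 to 1); they miss things now and then, are a little off and sometimes report something else, mostly with a low value. They report only what shows in the picture. A call takes as long as a camera call. They do not tell look-alikes from the thing itself.
- manip.look_for(picture, query): "box" ([left, top, width, height] in pixels, round what is visible of it).
- manip.silhouettes(picture, query): "pixels" (480x640 bool, what is visible of it) and "box" ([left, top, width, height] in pixels, round what is visible of it).
The state is a dict: "t": time; "q": joint angles; "qd": joint speeds; "tau": joint torques, N m; "tcp_pos": TCP position; "tool_rot": TCP orientation; "force": force on the tool from outside, world axes, zero at the start; "ft_torque": the same for the moment, N m; "finger_gap": opening from 0.0 (shut) to 1.0 (fully open); "gripper_force": force on a finger pad.
Only numpy, scipy, OpenCV 4.12 (cv2) and the standard library are available. Lean on these libraries where they do the work, as an engineer would, in place of code of your own. Each camera call takes 0.05 s, during which the arm holds its last target. There are 200 camera calls.

### The job

Take the white pill carousel that has three open ring eyes (not the similar one with four) by its upright handle, turn it so that its three eyes line up with the three steel studs of the round black dispenser base, lower it over the studs until it lies flat and fully home on the base, and let go. Leave the four-eyed carousel and the white egg-shaped pot where they stand.

Things in the scene. Friction and masses are not known exactly. Their poses are not given: they have to be found in the camera images.
- carousel3_grip (a point): Carousel to load: white plastic spider, 144 wide, 10 thick (mm), flat on the bench, 0.18 kg. Three ring eyes, hole 30, hole centres 52 from its axis at 0, 120, 240 deg from its x; domed pods 19 tall between. Upright handle on the centre: 50 long along its x (towards one eye), 14 thick along y, 10 to 68 above the underside. Point: on the axis in the handle, 50 above the underside; z up.
- dispenser: Fixed round black base, 160 wide, flat top 40 above the bench (mm), 22 high key panel on its -x side. Three steel studs, 10 thick, tapered tips, rise 24 above the top, 52 from the axis at 0, 120, 240 deg from its x. Origin: centre of underside, z up. Eyes have 10 play all round a stud; when home the carousel's underside lies on the top, its handle point 90 above this origin.
- carousel4_grip (a point): Wrong carousel, leave alone: same white plastic, size and handle (50 x 14 mm, 10 to 68 mm above its underside, long side along its x), but four ring eyes, one every 90 deg; it does not fit the studs. Point: on its axis in the handle, 50 mm above its underside.
- egg_pot_mid (a point): White ceramic egg-shaped pill pot, 62 mm across, 73 mm tall, upright on the bench farther from the robot than the carousels and base; leave alone. Point: on its axis, half-way up (36 mm).
Things that resemble listed ones, but are neither listed nor needed, are in the scene too. Leave any pink look-alike of the part that bears carousel3_grip alone. Of the things like the dispenser, leave any that is blue; of the rest the larger one is meant.

How it is judged:
By the outcome, as a careful person would: the job done as asked, in the order asked, and still so for the second after the job is handed in, with the robot touching nothing.
It also fails if it takes over 37 s, if anything falls off the work surface, if the arm or the gripper's body presses on something with over 40 N, if the wrist force passes 120 N, or if a joint passes its speed limit or range.

## Working session

There is one attempt and no reset: what is moved stays moved. The work goes in short steps, Python scripts to look and compute and a tool call to move; the robot and the scene stay as the last step left them, time stands still between calls to the robot, and variables do not carry over. Pictures are saved under pics/ and viewed, at most 10 in all, crops included, and the job is handed in when it is done.

Besides the shell and the picture viewer there is one more tool, called after "Call:" as name(argument=value, ...), one argument or row to a line, values as JSON. servo_tool: Moves the arm, as the interface text tells. Its arguments: {"type":"object","properties":{"commands":{"type":"array"},"force":{"type":"number"}},"required":["commands"]}

```bash
mkdir -p pics
cat > h.py <<'E'
import numpy as np, cv2, pickle
from station import manip
def shot(n,f):
    s=manip.snapshot(n); cv2.imwrite('pics/'+f,s['img'][:,:,::-1]); pickle.dump(s,open(n+'.pkl','wb')); return s
def proj(s,P):
    P=np.atleast_2d(P); c=(s['world_to_cam']@np.c_[P,np.ones(len(P))].T)[:3]
    p=s['mtx']@np.array([c[0],-c[1],-c[2]]); return (p[:2]/p[2]).T
def ray(s,uv,z):
    uv=np.atleast_2d(uv); M=s['world_to_cam']; R=M[:3,:3]; o=-R.T@M[:3,3]
    d=np.linalg.inv(s['mtx'])@np.c_[uv,np.ones(len(uv))].T; d=R.T@np.array([d[0],-d[1],-d[2]])
    return (o[:,None]+d*((z-o[2])/d[2])).T
E
python3 - <<'E'
from h import *
for n in('top','scene'):
    s=shot(n,n+'1.png')
    print(n,s.keys())
    for q in('carousel3_grip','carousel4_grip','dispenser','egg_pot_mid'):
        for r in manip.look_for(s,q)[:4]:
            b=r['box'];c=[b[0]+b[2]/2,b[1]+b[3]/2]
            print(q,np.round(r['conf'],2),np.round(b),ray(s,c,0.02).round(3))
print(manip.sense())
E
```

```text
top dict_keys(['img', 'mtx', 'world_to_cam', 'shot'])
carousel3_grip 0.81 [136. 177.  49.  46.] [[0.579 0.41  0.02 ]]
carousel3_grip 0.75 [193. 210.  44.  39.] [[0.499 0.257 0.02 ]]
carousel3_grip 0.74 [226. 264.  36.  38.] [[0.353 0.175 0.02 ]]
carousel4_grip 0.95 [301. 202.  46.  38.] [[ 0.526 -0.041  0.02 ]]
dispenser 0.77 [374. 205.  60.  74.] [[ 0.469 -0.259  0.02 ]]
dispenser 0.58 [457. 221.  47.  53.] [[ 0.456 -0.47   0.02 ]]
dispenser 0.43 [402. 308.  28.  12.] [[ 0.272 -0.292  0.02 ]]
egg_pot_mid 0.98 [344. 133.  23.  22.] [[ 0.74  -0.126  0.02 ]]
scene dict_keys(['img', 'mtx', 'world_to_cam', 'shot'])
carousel3_grip 0.83 [386. 188.  61.  44.] [[0.363 0.18  0.02 ]]
carousel3_grip 0.82 [507. 270.  72.  65.] [[0.605 0.404 0.02 ]]
carousel3_grip 0.57 [425. 236.  66.  59.] [[0.526 0.257 0.02 ]]
carousel4_grip 0.75 [278. 232.  64.  53.] [[ 0.539 -0.036  0.02 ]]
dispenser 0.85 [167. 198.  80.  66.] [[ 0.481 -0.265  0.02 ]]
dispenser 0.81 [196. 137.  64.  45.] [[ 0.212 -0.29   0.02 ]]
dispenser 0.75 [ 91. 199.  64.  47.] [[ 0.475 -0.454  0.02 ]]
egg_pot_mid 0.65 [220. 315.  38.  40.] [[ 0.736 -0.131  0.02 ]]
{'t': 0.5, 'q': array([-1.28046486e+00,  5.27523195e-01,  1.43278134e+00,  6.77145367e-06,
        1.18139631e+00, -1.78521365e-01]), 'qd': array([-3.11304450e-05, -2.84645034e-03, -5.79529467e-04, -7.16834685e-05,
       -4.72392589e-04, -1.67077684e-04]), 'tau': array([-8.04194879e-04, -4.41909420e+01, -1.78222418e+01, -2.12800778e-04,
        1.87194768e-03, -1.11730913e-05]), 'tcp_pos': array([ 0.28241127, -0.55748184,  0.23127018]), 'tool_rot': array([ 9.72648034e-01,  2.32283876e-01,  1.04627274e-07, -5.41866176e-05]), 'force': array([ 0.50419615,  0.87730419, -0.57796859]), 'ft_torque': array([ 0.01007697,  0.01130939, -0.01973756]), 'gripper_force': 0.0, 'finger_gap': 1.0003509874563479}
```

View pics/top1.png

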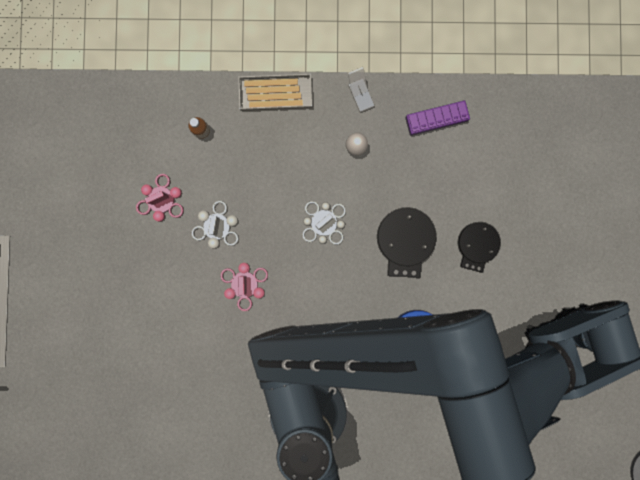

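View pics/scene1.png

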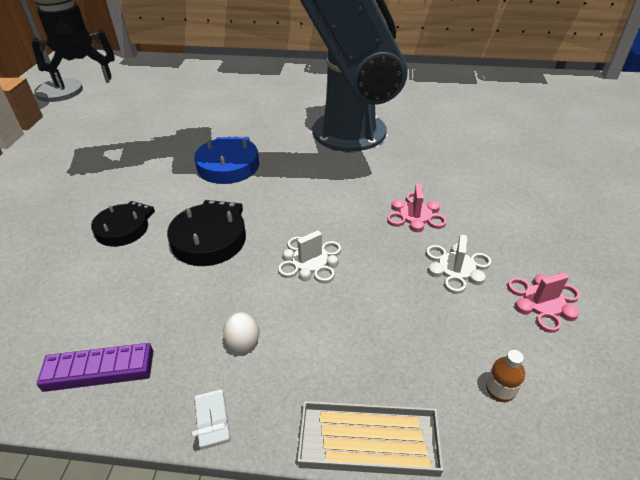

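The top view shows the white three-eyed carousel at about (216,228), with eyes near (219,208), (198,234) and (231,239). The large black base is at about (407,238) with its panel at (404,270). The scene view agrees: carousel at (458,263), base at (207,232).

Run:
```python
from h import *
s=pickle.load(open('top.pkl','rb'));c=pickle.load(open('scene.pkl','rb'))
a=cv2.resize(s['img'][195:260,185:250],(390,390),interpolation=cv2.INTER_CUBIC)
b=cv2.resize(s['img'][200:285,370:440],(321,390),interpolation=cv2.INTER_CUBIC)
d=cv2.resize(c['img'][230:295,420:495],(360,312),interpolation=cv2.INTER_CUBIC)
e=cv2.resize(c['img'][190:270,160:250],(360,320),interpolation=cv2.INTER_CUBIC)
b=cv2.convertScaleAbs(b,alpha=2.5); e=cv2.convertScaleAbs(e,alpha=2.5)
o=np.zeros((600,800,3),np.uint8)
o[:260,:260]=cv2.resize(a,(260,260));
o=np.zeros((720,750,3),np.uint8);o[:390,:390]=a;o[:390,400:721]=b;o[395:707,:360]=d;o[395:715,370:730]=e
cv2.imwrite('pics/crop.png',cv2.resize(o[:,:,::-1],None,fx=.83,fy=.83))
```

```text
(no output)
```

View pics/crop.png

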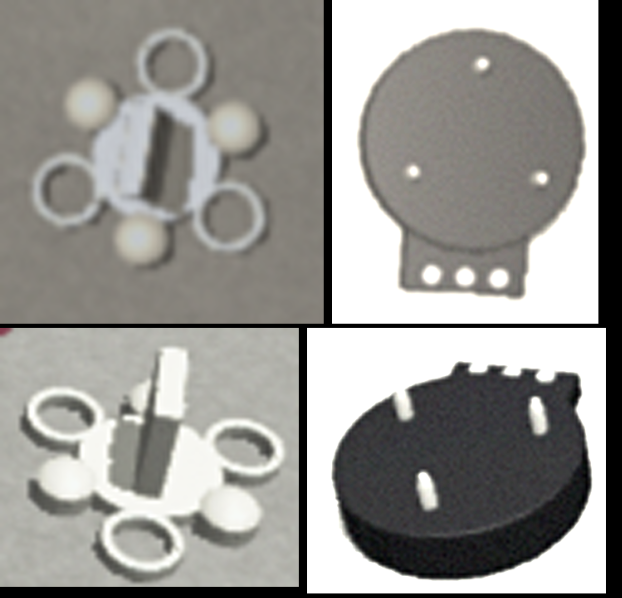

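```bash
cat >> h.py <<'E'
from scipy.optimize import least_squares
def fit(obs,z,x0):
    # obs: list of (shot, uv list in eye order 0,120,240)
    def P(x): 
        a=x[2]+np.radians([0,120,240]); return np.c_[x[0]+.052*np.cos(a),x[1]+.052*np.sin(a),[z]*3]
    f=lambda x: np.concatenate([(proj(s,P(x))-uv).ravel() for s,uv in obs])
    r=least_squares(f,x0); return r.x,r.fun.round(1)
E
python3 - <<'E'
from h import *
s=pickle.load(open('top.pkl','rb'));c=pickle.load(open('scene.pkl','rb'))
A=np.array
e=A([[219.5,208.1],[198.7,233],[231,238.4]]); es=A([[455.9,283.7],[480.2,260.2],[436.3,252.4]])
d=A([[409.4,216.8],[391.3,244.9],[424.9,246.8]]); ds=A([[195.2,234.3],[229.2,212],[188.6,209.9]])
for z,o in((.007,[(s,e)]),(.007,[(c,es)]),(.007,[(s,e),(c,es)]),(.063,[(s,d)]),(.063,[(c,ds)]),(.063,[(s,d),(c,ds)])):
    print(fit(o,z,[.5,0.25 if z<.01 else -.26,0]))
E
```

```text
(array([ 0.50745725,  0.25672937, -0.15256125]), array([ 0.1, -0.1,  0. ,  0.1, -0.1, -0. ]))
(array([ 0.51213112,  0.2598563 , -0.13989954]), array([-0.1,  0.1,  0.5, -0.2, -0.4,  0. ]))
(array([ 0.5099034 ,  0.25901178, -0.14460148]), array([-0.9, -1. , -0.8, -0.6, -0.8, -1. , -0.8, -0.8,  0. , -0.9, -0.8,
       -0.8]))
(array([ 0.48287175, -0.26560083, -0.04512228]), array([ 0. , -0.1, -0.1,  0.1,  0.1,  0. ]))
(array([ 0.48915039, -0.25989617, -0.03884336]), array([ 0.4,  0.9,  0.1,  0.4, -0.6, -1.5]))
(array([ 0.48510712, -0.26274077, -0.04124131]), array([-1.1, -0.9, -1.2, -0.7, -1. , -0.9, -0.4, -0.6, -0.7, -0.9, -1.2,
       -2.8]))
```

Call:
servo_tool(
  commands=[0.052, -0.057, 0.003, 0, 0, 0, 1, 0.052, -0.057, 0.003, 0, 0, 0, 1, 0.052, -0.057, 0.003, 0, 0, 0, 1, 0.052, -0.057, 0.003, 0, 0, 0, 1, 0.052, -0.057, 0.003, 0, 0, 0, 1, 0.052, -0.057, 0.003, 0, 0, 0, 1, 0.052, -0.057, 0.003, 0, 0, 0, 1, 0.052, -0.057, 0.003, 0, 0, 0, 1, 0.052, -0.057, 0.003, 0, 0, 0, 1, 0.052, -0.057, 0.003, 0, 0, 0, 1, 0.052, -0.057, 0.003, 0, 0, 0, 1],
)

```text
t: 1.42
tcp_pos: [0.3962, -0.147, 0.2151]
tool_rot: [0.973, 0.232, 0.0, 0.0]
force: [1.1, 0.2, -0.7]
finger_gap: 0.999
gripper_force: 0.0
```

Call:
servo_tool(
  commands=[0.052, -0.057, 0.003, 0, 0, 0, 1, 0.052, -0.057, 0.003, 0, 0, 0, 1, 0.052, -0.057, 0.003, 0, 0, 0, 1, 0.052, -0.057, 0.003, 0, 0, 0, 1, 0.052, -0.057, 0.003, 0, 0, 0, 1, 0.052, -0.057, 0.003, 0, 0, 0, 1, 0.052, -0.057, 0.003, 0, 0, 0, 1, 0.052, -0.057, 0.003, 0, 0, 0, 1, 0.052, -0.057, 0.003, 0, 0, 0, 1, 0.052, -0.057, 0.003, 0, 0, 0, 1, 0.052, -0.057, 0.003, 0, 0, 0, 1],
)

```text
t: 2.33
tcp_pos: [0.5096, 0.2624, 0.1984]
tool_rot: [0.973, 0.233, 0.0, 0.0]
force: [1.1, -0.9, -0.0]
finger_gap: 1.002
gripper_force: 0.0
```

Call:
servo_tool(
  commands=[0, 0, 0, 0, 0, 0.0195, 1, 0, 0, 0, 0, 0, 0.0195, 1, 0, 0, 0, 0, 0, 0.0195, 1, 0, 0, 0, 0, 0, 0.0195, 1, 0, 0, 0, 0, 0, 0.0195, 1, 0, 0, 0, 0, 0, 0, 1],
)

```text
t: 2.83
tcp_pos: [0.5095, 0.2604, 0.1984]
tool_rot: [0.997, -0.073, 0.0, -0.0]
force: [0.3, 0.2, -0.8]
finger_gap: 1.0
gripper_force: 0.0
```

Run:
```python
from h import *
s=shot('wrist','w1.png')
st=manip.sense();print(st['t'],st['tcp_pos'],st['tool_rot'],np.degrees(2*np.arctan2(st['tool_rot'][1],st['tool_rot'][0])),st['q'])
for x in [(0.510,.259,-.1446)]:
    a=x[2]+np.radians([0,120,240]);print(proj(s,np.c_[x[0]+.052*np.cos(a),x[1]+.052*np.sin(a),[.007]*3]).round(1))
for r in manip.look_for(s,'carousel3_grip'): print(r)
```

```text
2.8833 [0.50947498 0.26034606 0.19841464] [ 9.97508496e-01 -7.05463160e-02  1.24513439e-04 -4.62068811e-05] -8.090732859709414 [2.77168121e-01 4.97015554e-01 1.60192461e+00 2.32940759e-06
 1.04238687e+00 1.98917320e+00]
[[319.6 140. ]
 [265.  237. ]
 [374.2 237. ]]
{'box': [25.7, 43.3, 174.5, 178.4], 'conf': 0.79}
{'box': [355.8, 304.1, 153.2, 134.0], 'conf': 0.69}
{'box': [241.6, 113.6, 162.7, 168.5], 'conf': 0.68}
```

View pics/w1.png

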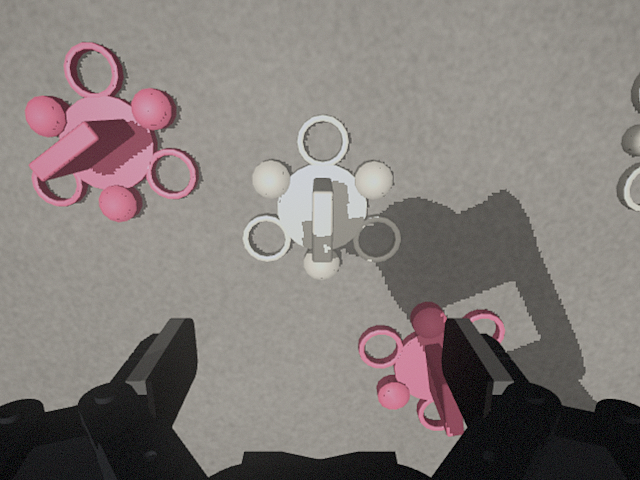

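The wrist view shows the white three-eyed carousel centred. Its eyes are at about (323,139), (268,238) and (377,240), and the handle runs up-down at (323,220).

Run:
```python
from h import *
s=pickle.load(open('wrist.pkl','rb'))
print(fit([(s,np.array([[323,139.5],[268,238.5],[377,239.5]]))],.008,[.51,.259,-.14]))
print(ray(s,[[322,180],[323,262]],.068), proj(s,[[.508,.256,.068]]))
```

```text
(array([ 0.50897789,  0.25666741, -0.15026015]), array([ 0.2,  1.5, -0.3, -0.6,  0.1, -1.1]))
[[0.54065175 0.25306498 0.068     ]
 [0.48461859 0.26041767 0.068     ]] [[324.59092412 228.69745601]]
```

Call:
servo_tool(
  commands=[0, 0.0035, 0.056, 0, 0, 0, 1, 0, 0.0035, 0.056, 0, 0, 0, 1, 0, 0, 0.056, 0, 0, 0, 1, 0, 0, 0.056, 0, 0, 0, 1, 0, 0, 0.056, 0, 0, 0, 1, 0, 0, 0.055, 0, 0, 0, 1, 0, 0, 0, 0, 0, 0, 1, 0, 0, 0, 0, 0, 0, -1, 0, 0, 0, 0, 0, 0, -1, 0, 0, 0, 0, 0, 0, -1, 0, 0, 0, 0, 0, 0, -1, 0, 0, 0, 0, 0, 0, -1],
  force=60,
)

```text
t: 3.93
tcp_pos: [0.5099, 0.2571, 0.0325]
tool_rot: [0.997, -0.072, 0.001, -0.001]
force: [0.7, -0.4, -0.2]
finger_gap: 0.296
gripper_force: 0.0
```

Call:
servo_tool(
  commands=[0, 0, 0, 0, 0, 0, -1, 0, 0, 0, 0, 0, 0, -1, 0, 0, 0, 0, 0, 0, -1, 0, 0, 0, 0, 0, 0, -1],
)

```text
t: 4.27
tcp_pos: [0.5098, 0.2572, 0.0322]
tool_rot: [0.997, -0.072, 0.001, -0.001]
force: [-0.9, 1.1, 7.2]
finger_gap: 0.156
gripper_force: 60.0
```

Call:
servo_tool(
  commands=[0, 0, -0.03, 0, 0, 0, -1, 0, 0, -0.06, 0, 0, 0, -1, 0, 0, -0.07, 0, 0, 0, -1, 0, 0, -0.07, 0, 0, 0, -1, 0, 0, -0.05, 0, 0, 0, -1, 0.0035, 0.035, 0, 0, 0, 0, -1, 0.007, 0.07, 0, 0, 0, 0, -1, 0.007, 0.07, 0, 0, 0, 0, -1, 0.007, 0.07, 0, 0, 0, 0, -1, 0.007, 0.07, 0, 0, 0, 0, -1, 0.007, 0.07, 0, 0, 0, 0, -1, 0.007, 0.07, 0, 0, 0, 0, -1],
)

```text
t: 5.27
tcp_pos: [0.4979, 0.0269, 0.1707]
tool_rot: [0.997, -0.072, -0.0, -0.0]
force: [1.3, -0.1, -1.8]
finger_gap: 0.156
gripper_force: 58.8
```

Call:
servo_tool(
  commands=[0.007, 0.07, 0, 0, 0, 0, -1, 0.007, 0.07, 0, 0, 0, 0, -1, 0.007, 0.07, 0, 0, 0, 0, -1, 0.007, 0.07, 0, 0, 0, 0, -1, 0.007, 0.07, 0, 0, 0, 0, -1, 0.007, 0.07, 0, 0, 0, 0, -1, 0.007, 0.07, 0, 0, 0, 0, -1, 0.007, 0.07, 0, 0, 0, 0, -1, 0.004, 0.041, 0, 0, 0, -0.0082, -1, 0, 0, 0, 0, 0, -0.0082, -1, 0, 0, 0, 0, 0, 0, -1, 0, 0, 0, 0, 0, 0, -1],
)

```text
t: 6.27
tcp_pos: [0.4847, -0.2729, 0.1704]
tool_rot: [1.0, -0.021, -0.001, -0.001]
force: [0.2, 0.7, -0.9]
finger_gap: 0.156
gripper_force: 58.9
```

Run:
```python
from h import *
s=shot('wrist','w2.png');c=shot('scene','s2.png')
st=manip.sense();print(st['t'],st['tcp_pos'],st['tool_rot'],np.degrees(2*np.arctan2(st['tool_rot'][1],st['tool_rot'][0])),st['q'],st['finger_gap'],st['force'])
x=(.485,-.263,-.041);a=x[2]+np.radians([0,120,240]);print(proj(s,np.c_[x[0]+.052*np.cos(a),x[1]+.052*np.sin(a),[.063]*3]).round(1))
o=np.zeros((480,800,3),np.uint8);o[:,:480]=s['img'][:,80:560];o[:400,480:]=cv2.resize(c['img'][110:310,120:280],(320,400))
cv2.imwrite('pics/c2.png',o[:,:,::-1])
```

```text
6.3667 [ 0.4849998  -0.27214524  0.17057393] [ 9.99791013e-01 -2.04302182e-02 -5.20932345e-04 -5.14503605e-04] -2.341294080195 [-7.12354192e-01  5.16141961e-01  1.66627289e+00  1.55727786e-04
  9.60636592e-01  8.99216100e-01] 0.1531734806292758 [ 0.08255512  0.37773772 -1.46707801]
[[300.8 151.7]
 [231.7 276.4]
 [373.3 276.4]]
```

View pics/c2.png

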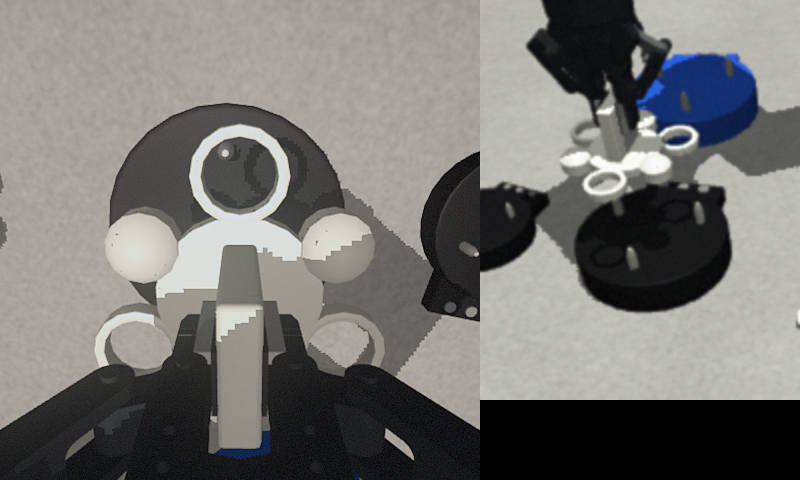

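Wrist crop: the front eye is centred at about (320,172) in full-image pixels, and the stud tip shows through it at (305,153). In the scene inset the carousel hangs level above the large black base.

Run:
```python
from h import *
s=pickle.load(open('wrist.pkl','rb'));tcp=manip.sense()['tcp_pos']
e=ray(s,[[320,172],[215.5,345.5],[424,346]],tcp[2]-.031+.009);print(e,e-tcp, np.degrees(np.arctan2(*(e[1]-e[2])[:2])))
print(fit([(s,np.array([[320,172],[216,346],[424,346]]))],tcp[2]-.022,[.485,-.272,-.04]))
t=ray(s,[[305,153]],.063);print(t, t-.052*np.array([np.cos(-.042),np.sin(-.042),0]))
print(proj(s,np.array([[.4835,-.2655,.04],[.563,-.267,.04]])))
```

```text
[[ 0.53737985 -0.27621082  0.14857393]
 [ 0.46276884 -0.22686132  0.14857393]
 [ 0.45871921 -0.31903365  0.14857393]] [[ 0.05238005 -0.00406558 -0.022     ]
 [-0.02223096  0.04528393 -0.022     ]
 [-0.02628059 -0.0468884  -0.022     ]] 2.515698043333988
(array([ 0.48610631, -0.27409603, -0.0411982 ]), array([-0. , -1.8,  2.3,  1. , -2.3,  1. ]))
[[ 0.53613961 -0.26752923  0.063     ]] [[ 0.48418547 -0.26534588  0.063     ]]
[[307.16105712 229.22810212]
 [303.09417879 104.66491587]]
```

Call:
servo_tool(
  commands=[-0.0045, -0.017, 0, 0, 0, 0, -1, 0, 0, 0.035, 0, 0, 0, -1, 0, 0, 0.045, 0, 0, 0, -1, 0, 0, 0.04, 0, 0, 0, -1, 0, 0, 0.014, 0, 0, 0, -1, 0, 0, 0, 0, 0, 0, -1, 0, 0, 0, 0, 0, 0, -1],
)

```text
t: 6.95
tcp_pos: [0.4836, -0.264, 0.104]
tool_rot: [1.0, -0.02, -0.0, -0.0]
force: [-0.7, 0.4, -1.2]
finger_gap: 0.157
gripper_force: 58.9
```

Run:
```python
from h import *
s=shot('wrist','w3.png');c=shot('scene','s3.png')
st=manip.sense();print(st['t'],st['tcp_pos'],np.degrees(2*np.arctan2(st['tool_rot'][1],st['tool_rot'][0])),st['force'])
o=np.zeros((480,800,3),np.uint8);o[:,:480]=s['img'][:,80:560];o[:400,480:]=cv2.resize(c['img'][130:290,140:268],(320,400))
o=cv2.convertScaleAbs(o,alpha=1.5)
cv2.imwrite('pics/c3.png',o[:,:,::-1])
```

```text
7.05 [ 0.48433427 -0.26494385  0.10493034] -2.314599329845276 [ 0.08457463  1.01730381 -1.92264668]
```

View pics/c3.png

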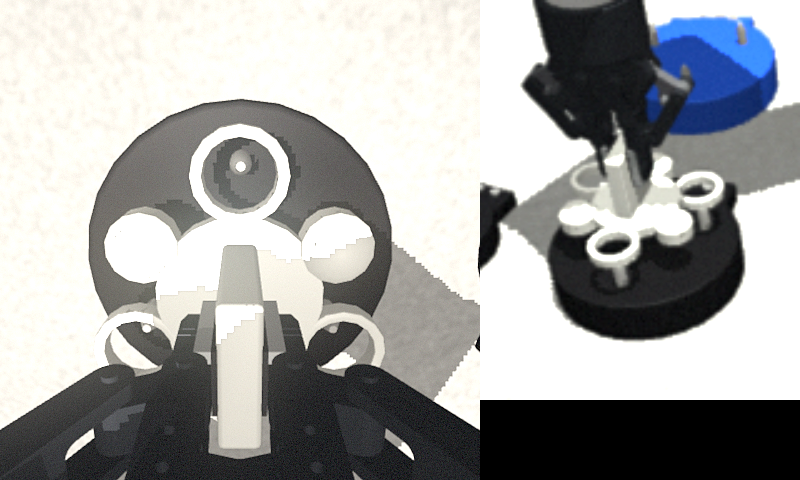

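The wrist crop shows all three stud tips inside the eyes, at about (320,163), (226,328) and (414,327) in full-image pixels. The scene inset shows the same for the two visible eyes.

Run:
```python
from h import *
s=pickle.load(open('wrist.pkl','rb'));tcp=manip.sense()['tcp_pos']
print(fit([(s,np.array([[320,172],[216,346],[424,346]]))],tcp[2]-.022,[.485,-.272,-.04]))
print(fit([(s,np.array([[320,164.5],[226,328],[414,327]]))],.063,[.485,-.272,-.04]))
```

```text
(array([ 0.48544281, -0.26528982, -0.0387471 ]), array([ 0. , -2.2,  1.9,  1.4, -1.9,  1.3]))
(array([ 0.48451446, -0.26530253, -0.03643958]), array([-0.2,  0.9,  1.6, -0.9, -1.3, -0.4]))
```

Call:
servo_tool(
  commands=[-0.001, 0, 0.014, 0, 0, 0, -1, 0, 0, 0.016, 0, 0, 0, -1, 0, 0, 0.016, 0, 0, 0, -1, 0, 0, 0.012, 0, 0, 0, -1, 0, 0, 0.006, 0, 0, 0, -1, 0, 0, 0, 0, 0, 0, -1, 0, 0, 0, 0, 0, 0, -1, 0, 0, 0, 0, 0, 0, -1],
)

```text
t: 7.72
tcp_pos: [0.4824, -0.2645, 0.0723]
tool_rot: [1.0, -0.02, -0.001, -0.0]
force: [-3.1, 1.0, 6.1]
finger_gap: 0.153
gripper_force: 60.1
```

Call:
servo_tool(
  commands=[0, 0, 0, 0, 0, 0, 1, 0, 0, 0, 0, 0, 0, 1, 0, 0, 0, 0, 0, 0, 1, 0, 0, 0, 0, 0, 0, 1, 0, 0, 0, 0, 0, 0, 1, 0, 0, 0, 0, 0, 0, 1, 0, 0, -0.02, 0, 0, 0, 1, 0, 0, -0.05, 0, 0, 0, 1, 0, 0, -0.06, 0, 0, 0, 1, 0, 0, -0.07, 0, 0, 0, 1, 0, 0, -0.06, 0, 0, 0, 1, 0, 0, 0, 0, 0, 0, 1],
)

```text
t: 8.72
tcp_pos: [0.4863, -0.2672, 0.2088]
tool_rot: [1.0, -0.02, 0.005, 0.004]
force: [1.1, -1.3, -0.5]
finger_gap: 1.0
gripper_force: 0.0
```

Run:
```python
from h import *
s=shot('wrist','w4.png');c=shot('scene','s4.png')
st=manip.sense();print(st['t'],st['tcp_pos'],st['finger_gap'],st['force'])
o=np.zeros((480,800,3),np.uint8);o[:,:480]=s['img'][:,80:560];o[:400,480:]=cv2.resize(c['img'][130:290,140:268],(320,400))
cv2.imwrite('pics/c4.png',o[:,:,::-1])
```

```text
8.8167 [ 0.48367303 -0.2651781   0.20382913] 1.0040079084106592 [ 0.27904512  0.07597588 -1.28202852]
```

View pics/c4.png

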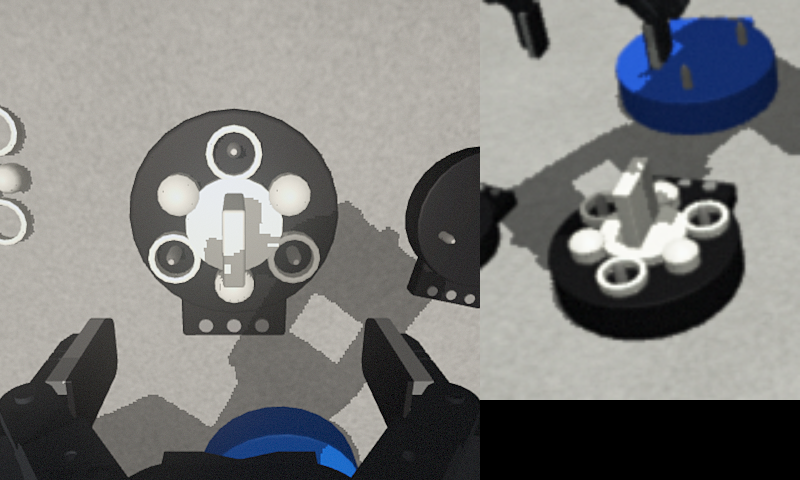

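The carousel lies flat on the base with a stud in each eye, at crop pixels (234,152), (175,258) and (294,258). The gripper is well clear above it.

```bash
python3 -c "
from station import manip
print(manip.sign_off())"
```

```text
the job is handed in; nothing more can be done
None
```

The white three-eyed carousel is flat and fully home on the large black base with a stud through each eye, released with the gripper clear, and the job was handed in at about 8.8 s.

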